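Roll-test two ink rollers on the litho stone and sort out the wobbly one

TASK

One of the two ink rollers hanging in the wooden rack runs out of true. Take each in turn and roll its drum along the flat stone for at least one and a quarter turns in one direction, pressing only lightly (well under 20 N) but enough to keep the drum turning, and feel whether it lifts. Hang the one that runs true in the green rack and the one that wobbles in the red rack, upright with the cross-bar resting on both rails, and leave the tin, the knife and the cup alone.

Things in the scene. Friction and masses are not known exactly. Their poses are not given: they have to be found in the camera images.
- ink_roller_a: one of two look-alike ink rollers (wooden upright grip, aluminium fork, black drum with a yellow line), 0.4 to 0.7 kg, hanging in one bay of the wooden rack. Origin: on the axle, mid-length; x along the axle, z up, rolls along y. Drum 40 mm diameter, 90 mm long. One roller, unknown which, has its drum 2 mm off centre: a full turn on a flat plate lifts its grip 4 mm
- ink_roller_b: one of two look-alike ink rollers (wooden upright grip, aluminium fork, black drum with a yellow line), 0.4 to 0.7 kg, hanging in one bay of the wooden rack. Origin: on the axle, mid-length; x along the axle, z up, rolls along y. Drum 40 mm diameter, 90 mm long. One roller, unknown which, has its drum 2 mm off centre: a full turn on a flat plate lifts its grip 4 mm
- grip_a (a point): centre of ink_roller_a's flat-sided grip, 67 mm above its axle. Grip 40 (x) x 24 (y) x 60 mm: take it across the 24 mm. Below the grip a cross-bar 156 (x) x 24 (y) x 10 mm, underside 27 mm above the axle; fork 108 mm wide over its cheeks, down to 9 mm below the axle
- grip_b (a point): centre of ink_roller_b's flat-sided grip, 67 mm above its axle. Grip 40 (x) x 24 (y) x 60 mm: take it across the 24 mm. Below the grip a cross-bar 156 (x) x 24 (y) x 10 mm, underside 27 mm above the axle; fork 108 mm wide over its cheeks, down to 9 mm below the axle
- roller_a_drum (a joint): turn of the drum of ink_roller_a on its axle, rad, counted over several turns; starts within 0.4 of zero and stays where left (stiff: about 0.6 N at the rim turns it); grows when the drum rolls towards the roller's own -y
- roller_b_drum (a joint): turn of the drum of ink_roller_b on its axle, rad, counted over several turns; starts within 0.4 of zero and stays where left (stiff: about 0.6 N at the rim turns it); grows when the drum rolls towards the roller's own -y
- stone: pale lithography stone, flat and level, 200 (x) x 260 (y) mm, top 58 mm above the table and above its origin (centre of the underside); roll along its y. Fixed. More than 20 N of a drum on it spoils the job; the drums yield only about 8 N per mm (rubber-bushed axle), so go by the felt force.
- start_rack: wooden rack with two bays side by side, centres at y = -55 and +55 mm, one roller hanging in each, axle along the rack's x and 37 mm above its origin. Base 190 x 190 mm, rails 64 mm high with 8 mm high lips on top. Fixed. Origin: centre of the underside.
- green_rack: green single-bay rack, for the roller that runs true. Fixed; origin: centre of the underside. Base 190 (x) x 70 (y) x 8 mm; two rails, tops 64 mm high, 118 mm apart along x, with 8 mm high lips 38 mm apart along y. A hung roller has its cross-bar on both rails between the lips, axle along x (either way round), 37 mm above the origin, centred
- red_rack: red single-bay rack, for the roller that wobbles. Fixed; origin: centre of the underside. Base 190 (x) x 70 (y) x 8 mm; two rails, tops 64 mm high, 118 mm apart along x, with 8 mm high lips 38 mm apart along y. A hung roller has its cross-bar on both rails between the lips, axle along x (either way round), 37 mm above the origin, centred
- ink_tin: closed steel ink tin, 72 mm diameter, 75 mm high, loose; bystander. Origin: centre of the underside.
- ink_knife: ink knife (spatula), 200 mm long, lying flat, loose; bystander. Origin near its middle.
- brush_cup: white cup, 76 mm diameter, 85 mm high, loose; bystander. Origin: centre of the underside.
There are look-alikes about, which are no part of the job. What is shaped like the ink_roller_a but purple is not meant.

How it is judged (in metres and radians):
On the way, in this order (a step that is already met when the one before it is completed fails the run):
1. one roller's drum has turned more than a full turn (7 rad on its counter, either way) and is on the stone ((((value of joint roller_a_drum above 7 rad or value of joint roller_a_drum below -7 rad) and contact force between ink_roller_a and stone above 0.5 N) or ((value of joint roller_b_drum above 7 rad or value of joint roller_b_drum below -7 rad) and contact force between ink_roller_b and stone above 0.5 N))), for 0.1 s.
2. both drums have been turned so, and a roller is on the stone ((value of joint roller_a_drum above 7 rad or value of joint roller_a_drum below -7 rad) and (value of joint roller_b_drum above 7 rad or value of joint roller_b_drum below -7 rad) and contact force between any of ink_roller_a, ink_roller_b and stone above 0.5 N), for 0.1 s.
At the end, for the whole second after the job is handed in: The true roller hangs in the green rack and the wobbly one in the red rack: axle within 9 mm (along the rack's x) and 12 mm (y) of the rack's centre and 34 to 40 mm above the rack's origin, grip within 0.08 rad of upright, at rest, let go (x of ink_roller_a in the frame of green_rack between -0.009 and 0.009 m and y of ink_roller_a in the frame of green_rack between -0.012 and 0.012 m and z of ink_roller_a in the frame of green_rack between 0.034 and 0.04 m and angle between each of ink_roller_a, ink_roller_b's own z axis and vertical below 0.08 rad and linear speed of each of ink_roller_a, ink_roller_b below 0.02 m/s and x of ink_roller_b in the frame of red_rack between -0.009 and 0.009 m and y of ink_roller_b in the frame of red_rack between -0.012 and 0.012 m and z of ink_roller_b in the frame of red_rack between 0.034 and 0.04 m); the robot touches nothing.
It fails at once if a drum is pressed on the stone harder than 20 N (contact force between any of ink_roller_a, ink_roller_b and stone above 20 N).
It fails at once if the tin, the knife or the cup is moved more than 30 mm (distance of any of ink_tin, ink_knife, brush_cup from where it was at the start of the episode above 0.03 m).
It also fails if it takes over 72 s, if anything falls off the work surface, if the arm or the gripper's body presses on something with over 40 N, if the wrist force passes 120 N, or if a joint passes its speed limit or range.

ROBOT

A 6-joint arm with a two-finger parallel gripper is mounted at the origin on the work surface. World frame = base frame: x ahead of the robot, y to its left, z up, the work surface at z = 0. Lengths are in mm, angles in rad, forces in N, time in s.
With the tool pointing down it reaches from about 325 to 750 mm from the base axis. Payload 7.6 kg.
Tool frame: the origin (TCP) lies at the centre of the arm's flange, where the gripper is bolted on; the fingertips stand bot.finger_overhang ahead of it and the grasp point (between the pads) lies 155 mm ahead of it (bot.finger_overhang is the distance from the TCP to the fingertips, in mm); y points along the fingers, x is the direction in which the jaws open and shut, and the axes are right-handed (so a half turn about y gives the same grasp; the last joint's range is limited). The gripper opens to 85 mm and grips with 20 to 120 N. Pads are 22 mm wide; open, the fingers measure 114 mm over their backs; the gripper's body (76 mm by 85 mm) begins 54 mm behind the grasp point. The pads swing forward as they close: fully open they stand 13 mm farther back than shut.
Start: joints at [-0.07, 0.052, 1.401, -0, 1.689, -0.07], TCP at [525.004, 0.023, 404.723] pointing down, gripper open.
Joint ranges: [-2.9, 2.9], [-0.91, 2.17], [0.12, 2.37], [-1.06, 4.2], [0.26, 2.73], [-2.93, 2.93]. Speed limits (rad/s): [2.57, 2.57, 3.01, 3.14, 3.14, 3.14].

INTERFACE

Orientations are given as a rotation vector (axis times angle).
In Python, from workcell import sense, vision, job, bot gives the robot as it stands.
- The arm moves only by the shell command python3 -m inch 'ROWS'. ROWS is JSON, a list of rows, each a list of 7 numbers: the opening, from 0 (shut) to 1 (fully open), then the shift along the tool's x, y, z in cm, then the turn, a rotation vector about the tool's x, y, z in degrees. A call has 1 to 8 rows; each row shifts and turns the commanded pose from where the row before left it, along the tool's axes as they then stand; what a row does not reach is not made up. A row lasts 1/12 s, in which the tool goes at most 41.7 mm and 7.16 degrees, less where a joint would pass 70% of its speed; a pose out of reach is approached as far as the arm can. A call with a gripper value outside its range is refused whole. The fingers move at their own pace and stop on an object; the grip force is fixed at half the most. Time passes only in rows, so rows that do not move let the fingers close. It gives the time, the measured TCP pose, the force and the opening at its end, in the units of the state.
- sense(): the state, without advancing time (a new reading comes with each control period).
- vision.grab_frame(name): name is "scene" or "side" or "wrist"; returns a dict with "image" (480x640x3 uint8, red, green, blue), "intrinsics" (3x3 intrinsics, pixels), "D" ([k1, k2, p1, p2, k3] as OpenCV has them; the pictures are not rectified), "extrinsics" (4x4, takes a point from camera to world coordinates); the wrist camera has in their place "tool_from_camera" (4x4, takes a point from camera to tool coordinates, whose origin is the TCP and whose axes are the tool frame's). Camera axes: x right, y down, z forward; pixel columns grow to the right and rows downward; lengths in mm; the calibration is good to about 2 mm. A picture is of the moment at which its call begins: read the wrist's pose just before it. There is no depth.
- job.sign_off(): hands the job in, once; it reports no verdict.
The state is a dict: "t": time; "q": joint angles; "dq": joint speeds; "tau": joint torques, N m; "ee_pos": TCP position; "tcp_rot": TCP orientation; "contact_force": force on the tool from outside, world axes, zero at the start; "ft_torque": the same for the moment, N m; "gripper_width": opening from 0.0 (shut) to 1.0 (fully open).
Only numpy, scipy, OpenCV 4.12 (cv2) and the standard library are available. Lean on these libraries where they do the work, as an engineer would, in place of code of your own. Each camera call takes 0.05 s, during which the arm holds its last target. There are 200 camera calls.

## Working session

There is one attempt and no reset: what is moved stays moved. The work goes in short steps, Python scripts to look and compute and a shell command to move; the robot and the scene stay as the last step left them, time stands still between calls to the robot, and variables do not carry over. Pictures are saved under pics/ and viewed, about 8 in all and at most 12, crops included, and the job is handed in when it is done.

```bash
ls; mkdir -p pics
python3 - <<'E'
from workcell import sense,vision,bot
import cv2,numpy as np
print(sense(), bot.finger_overhang)
for n in("scene","side","wrist"):
    f=vision.grab_frame(n); cv2.imwrite(f"pics/{n}0.png",f["image"][:,:,::-1])
    print(n,f["intrinsics"].tolist(),f["D"],np.round(f.get("extrinsics",f.get("tool_from_camera")),4).tolist())
E
```

```text
pics
{'t': 0.0, 'q': array([-7.03658647e-02,  5.28518034e-02,  1.40172365e+00, -4.07088305e-06,
        1.68862546e+00, -7.03466431e-02]), 'dq': array([-1.82761202e-03,  6.69053505e-05, -3.20620284e-04, -2.98665066e-03,
        1.04598444e-03, -5.13464614e-04]), 'tau': array([ 8.02730119e-04, -3.81666934e+01, -3.60182977e+01,  8.43031398e-05,
        6.19437444e-03, -2.66336252e-05]), 'ee_pos': array([ 5.24971502e+02, -1.00543977e-02,  4.03864887e+02]), 'tcp_rot': array([-1.57068693e+00,  1.27567513e-03,  1.24473572e-03]), 'contact_force': array([ 0.57484646, -0.02673996, -0.19914619]), 'ft_torque': array([-0.01863772,  0.03120846,  0.04613755]), 'gripper_width': 1.003105352015874} 173.4
scene [[496.71928199060744, 0.0, 320.63310130902516], [0.0, 496.71928199060744, 245.1983101793683], [0.0, 0.0, 1.0]] [-0.06677247  0.          0.          0.          0.        ] [[-0.4548, 0.6495, -0.6094, 1270.8462], [0.8905, 0.3212, -0.3222, 303.4193], [-0.0135, -0.6892, -0.7244, 945.6692], [0.0, 0.0, 0.0, 1.0]]
side [[572.2982333018567, 0.0, 313.41002481995446], [0.0, 572.2982333018567, 231.9494644851217], [0.0, 0.0, 1.0]] [-0.16510161  0.          0.          0.          0.        ] [[-0.8848, -0.3142, 0.3441, 52.4553], [-0.4658, 0.6159, -0.6354, 836.5904], [-0.0122, -0.7225, -0.6913, 1096.5645], [0.0, 0.0, 0.0, 1.0]]
wrist [[362.0982335559287, 0.0, 324.29738044734614], [0.0, 362.0982335559287, 245.9451377117689], [0.0, 0.0, 1.0]] [-0.04490415  0.          0.          0.          0.        ] [[1.0, 0.0003, 0.0006, 0.1671], [-0.0005, -0.301, 0.9536, 31.2447], [0.0005, -0.9536, -0.301, 77.8389], [0.0, 0.0, 0.0, 1.0]]
```

View pics/scene0.png

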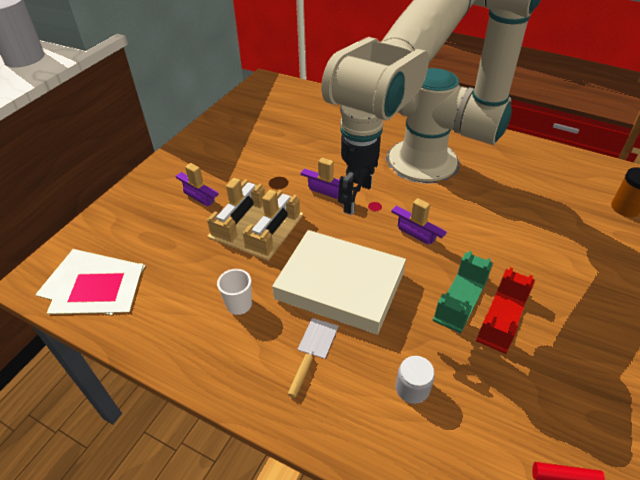

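View pics/side0.png

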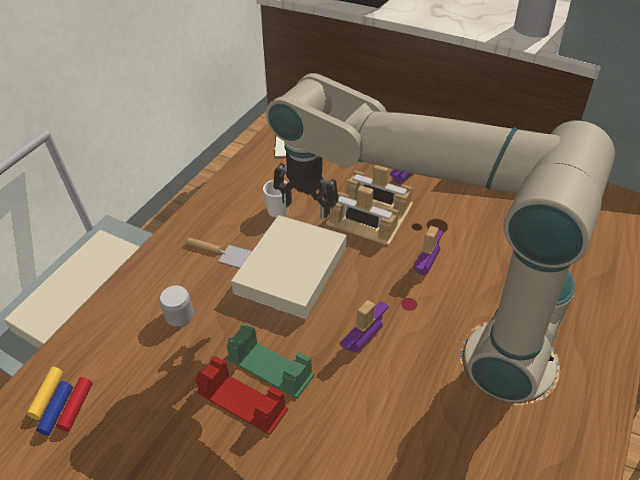

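Scene: the wooden rack is at about (257,215) with two rollers, the stone at (340,280), green rack at (463,292), red at (507,310), cup (235,290), knife (310,355) and tin (415,378). The purple lookalikes are off to the sides. In the side view, the wooden rack is at (372,205), green at (270,360) and red at (242,395). I'll enlarge crops of these.

Run:
```python
import cv2,numpy as np
s=cv2.imread("pics/scene0.png");d=cv2.imread("pics/side0.png")
def crop(im,x,y,w,h,k):
    c=cv2.resize(im[y:y+h,x:x+w],None,fx=k,fy=k,interpolation=cv2.INTER_CUBIC)
    for i in range(0,w,10): cv2.line(c,(i*k,0),(i*k,12 if i%50==0 else 5),(255,255,0),1)
    for i in range(0,h,10): cv2.line(c,(0,i*k),(12 if i%50==0 else 5,i*k),(255,255,0),1)
    return c
a=np.hstack([crop(s,200,170,110,100,4),crop(s,430,245,90,100,4)]) 
b=np.hstack([crop(d,320,150,110,50*2,4),crop(d,190,320,90,100,4)])
cv2.imwrite("pics/c1.png",a[:, :800]);
cv2.imwrite("pics/c2.png",np.hstack([crop(d,315,155,110,100,4),crop(d,190,320,130,130,3)[:400]])[:, :800] if False else np.hstack([crop(d,320,160,100,100,4),cv2.copyMakeBorder(crop(d,190,320,130,120,3),0,40,0,0,cv2.BORDER_CONSTANT)]))
```

```text
(no output)
```

View pics/c1.png

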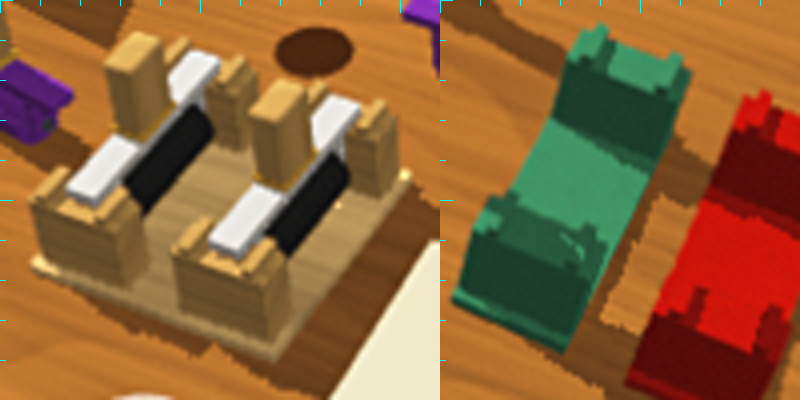

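View pics/c2.png

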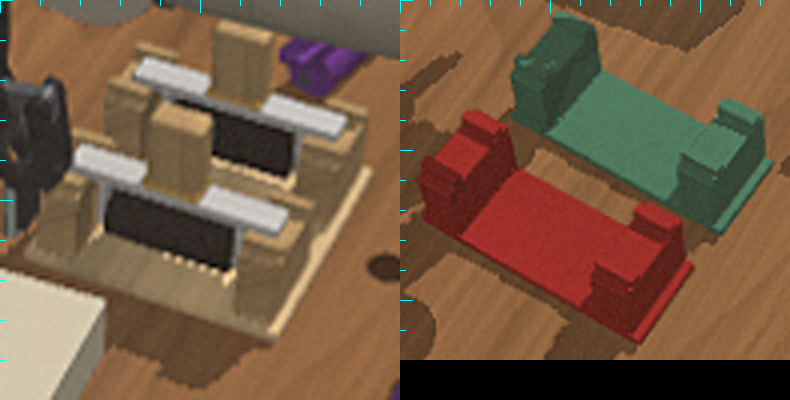

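```bash
cat > h.py <<'E'
import numpy as np,cv2
K={'scene':(496.71928,320.6331,245.1983,-0.06677247,np.array([[-0.4548,0.6495,-0.6094,1270.8462],[0.8905,0.3212,-0.3222,303.4193],[-0.0135,-0.6892,-0.7244,945.6692]])),
'side':(572.29823,313.41,231.94946,-0.16510161,np.array([[-0.8848,-0.3142,0.3441,52.4553],[-0.4658,0.6159,-0.6354,836.5904],[-0.0122,-0.7225,-0.6913,1096.5645]]))}
def hit(cam,u,v,z):
    f,cx,cy,k1,E=K[cam]
    p=cv2.undistortPoints(np.array([[[u,v]]],float),np.array([[f,0,cx],[0,f,cy],[0,0,1]]),np.array([k1,0,0,0,0]))[0,0]
    d=E[:,:3]@[p[0],p[1],1]; s=(z-E[2,3])/d[2]
    return (E[:,3]+s*d)[:2]
E
python3 - <<'E'
from h import *
P=dict(
scene=[('Lgrip',234.2,182.5,134),('Rgrip',270.2,194.6,134),('Lnear',220.5,218.8,74),('Lfar',251.5,184,74),('Rnear',256.2,231.2,74),('Rfar',286,194.8,74),
('base fl',208.2,237,4),('base fr',268.8,260,0),('base far r',302.5,214,4),
('G fl',433,319.5,0),('G fr',461.2,333,0),('Red fl',476.8,341,0),('st',317,234,58),('st',405,257,58),('st',381,319,58),('st',275,287,58),('cup',235,277,85),('tin',416,365,75)],
side=[('Lgrip',381.2,167.8,134),('Rgrip',365.8,188.2,134),('Lnear',355.5,176.8,74),('Lfar',406,191.5,74),('Rnear',339.5,199.2,74),('Rfar',391,215,74),
('base fr',388.8,244,0),
('G fl',227.7,360.5,4),('G far r',296.7,397.3,0),('G farl',314,374,4),('Red fl',197.3,391.7,4),('Red far r',270,434,0),('Red far l',287.3,409.3,4),('st',347,240,58),('st',307,306,58),('st',233,280,58),('st',273,217,58),('cup',275,187,85),('tin',175,296,75)])
for c in P:
    for n,u,v,z in P[c]: print(c,n,np.round(hit(c,u,v,z)))
E
```

```text
scene Lgrip [ 488. -359.]
scene Rgrip [ 488. -251.]
scene Lnear [ 568. -358.]
scene Lfar [ 415. -361.]
scene Rnear [ 566. -251.]
scene Rfar [ 412. -253.]
scene base fl [ 585. -399.]
scene base fr [ 581. -212.]
scene base far r [ 394. -215.]
scene G fl [571. 222.]
scene G fr [578. 291.]
scene Red fl [583. 329.]
scene st [ 493. -117.]
scene st [469. 109.]
scene st [662. 126.]
scene st [ 688. -125.]
scene cup [ 721. -208.]
scene tin [745. 233.]
side Lgrip [ 484. -360.]
side Rgrip [ 486. -259.]
side Lnear [ 560. -361.]
side Lfar [ 407. -366.]
side Rnear [ 558. -251.]
side Rfar [ 407. -255.]
side base fr [ 394. -222.]
side G fl [573. 293.]
side G far r [390. 301.]
side G farl [383. 234.]
side Red fl [587. 393.]
side Red far r [397. 402.]
side Red far l [393. 337.]
side st [ 478. -131.]
side st [467. 109.]
side st [665. 120.]
side st [ 694. -120.]
side cup [ 736. -205.]
side tin [749. 238.]
```

Positions from the two cameras agree to within about 8 mm:
- **Wooden rack:** about (486,-306), yaw +0.02. Rollers at y of about -361 and -252.
- **Stone:** about (578,-5).
- **Green rack:** about (480,262).
- **Red rack:** about (490,365).

Next I'll turn the tool and look at the destination racks from above with the wrist camera.

```bash
python3 -m inch '[[1,0,0,0,0,-7,0],[1,0,0,0,0,-7,0],[1,0,0,0,0,-7,0],[1,0,0,0,0,-7,0],[1,0,0,0,0,-7,0],[1,0,0,0,0,-7,0],[1,0,0,0,0,-7,0],[1,0,0,0,0,-7,0]]'
python3 -m inch '[[1,0,0,0,0,-7,0],[1,0,0,0,0,-7,0],[1,0,0,0,0,-7,0],[1,0,0,0,0,-7,0],[1,0,0,0,0,-6,0],[1,4,0,0.5,0,0,0],[1,4,0,0.5,0,0,0],[1,4,0,0.5,0,0,0]]'
python3 -m inch '[[1,4,0,0.5,0,0,0],[1,4,0,0.5,0,0,0],[1,4,0,0.5,0,0,0],[1,4,0,0.5,0,0,0],[1,3,0,0.5,0,0,0],[1,0,0,0,0,0,0],[1,0,0,0,0,0,0]]'
cat >> h.py <<'E'
def look(name):
    from workcell import sense,vision
    from scipy.spatial.transform import Rotation as R
    s=sense(); f=vision.grab_frame('wrist'); cv2.imwrite(f'pics/{name}.png',f['image'][:,:,::-1])
    T=np.eye(4);T[:3,:3]=R.from_rotvec(s['tcp_rot']).as_matrix();T[:3,3]=s['ee_pos']
    np.savez(f'pics/{name}.npz',E=T@f['tool_from_camera'],K=f['intrinsics'],D=f['D']); print(s['t'],s['ee_pos'],s['tcp_rot'])
def whit(name,u,v,z):
    a=np.load(f'pics/{name}.npz'); E=a['E']
    p=cv2.undistortPoints(np.array([[[u,v]]],float),a['K'],a['D'])[0,0]
    d=E[:3,:3]@[p[0],p[1],1]; s=(z-E[2,3])/d[2]; return (E[:3,3]+s*d)[:2]
E
python3 -c "from h import *;look('w1')"
```

```text
t: 0.82
ee_pos: [525.0, 0.0, 404.4]
tcp_rot: [-1.431, -0.766, 0.767]
contact_force: [-1.1, -0.3, -0.8]
gripper_width: 0.998
t: 1.48
ee_pos: [509.7, 120.9, 404.4]
tcp_rot: [-1.21, -1.207, 1.208]
contact_force: [0.5, -0.0, -0.0]
gripper_width: 1.001
t: 2.07
ee_pos: [484.5, 311.4, 403.9]
tcp_rot: [-1.208, -1.21, 1.212]
contact_force: [-0.0, -0.9, -0.1]
gripper_width: 1.006
2.0667 [484.49730766 311.40950999 403.94474639] [-1.20773509 -1.2101625   1.21236608]
```

View pics/w1.png

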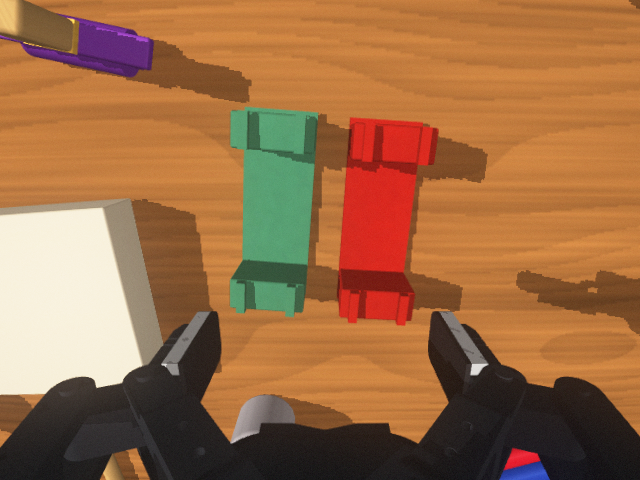

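Run:
```python
import cv2,numpy as np
s=cv2.imread("pics/w1.png")
a=cv2.resize(s[100:170,220:450],None,fx=3.4,fy=3.4,interpolation=cv2.INTER_CUBIC)
b=cv2.resize(s[255:330,220:450],None,fx=3.4,fy=3.4,interpolation=cv2.INTER_CUBIC)
cv2.imwrite("pics/c3.png",np.vstack([a,b]));print(a.shape,b.shape)
```

```text
(238, 782, 3) (255, 782, 3)
```

View pics/c3.png

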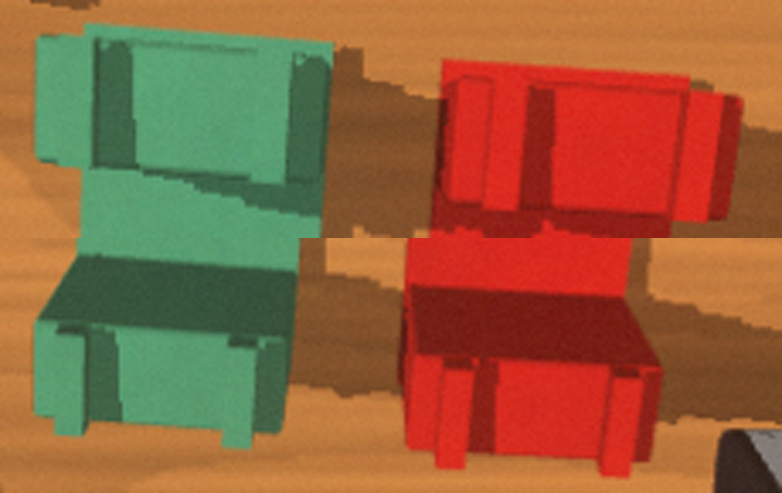

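Run:
```python
from h import *
for n,u,v,z in [('Gfar',270.7,130.9,70),('Gnear',265.6,299,70),('Rfar',397.2,143.8,70),('Rnear',378,305.6,70),
 ('Gfar rail outer/inner',268,111,64),('',268,151,64),('Gnear inner',263,282,64),('outer',263,312,64),('Rfar o',397,124,64),('i',397,163,64),('Rnear i',378,292.5,64),('o',378,320,64)
 ,('G base',245,107.4,8),('G base',318,112.6,8),('R base',350.3,117.6,8),('R base',423,122.6,8),('stone',131,200,58),('stone',160,364,58)]: print(n,np.round(whit('w1',u,v,z),1))
```

```text
Gfar [406.6 268.9]
Gnear [554.6 258.2]
Rfar [416.2 370.8]
Rnear [560.9 362.1]
Gfar rail outer/inner [391.2 266.4]
 [422.6 265.2]
Gnear inner [540.2 255.5]
outer [571.1 254. ]
Rfar o [400.8 370.9]
i [432.  372.7]
Rnear i [550.4 362.4]
o [579.3 363.9]
G base [384.9 236.4]
G base [389.6 305.7]
R base [394.  336.6]
R base [398.  406.6]
stone [464.7 140.2]
stone [635.4 142.8]
```

Measured with the wrist camera: green rack (481.4, 263.5) at yaw -0.07, red rack (491, 366.5) at yaw -0.06. The gap between the rails comes out at 118 mm, as specified. Next is the wooden rack.

```bash
python3 -m inch '[[1,-4,0,0,0,0,0],[1,-4,0,0,0,0,0],[1,-4,0,0,0,0,0],[1,-4,0,0,0,0,0],[1,-4,0,0,0,0,0],[1,-4,0,0,0,0,0],[1,-4,0,0,0,0,0],[1,-4,0,0,0,0,0]]'
python3 -m inch '[[1,-4,0,0,0,0,0],[1,-4,0,0,0,0,0],[1,-4,0,0,0,0,0],[1,-4,0,0,0,0,0],[1,-4,0,0,0,0,0],[1,-4,0,0,0,0,0],[1,0,0,0,0,0,0],[1,0,0,0,0,0,0]]'
python3 -c "
from h import *;look('w2')
s=cv2.imread('pics/w2.png');cv2.imwrite('pics/w2b.png',cv2.resize(s[60:360,160:560],None,fx=2,fy=2,interpolation=cv2.INTER_CUBIC))"
```

```text
t: 2.78
ee_pos: [484.0, -13.2, 405.0]
tcp_rot: [-1.211, -1.208, 1.208]
contact_force: [0.7, 0.2, 0.2]
gripper_width: 0.999
t: 3.45
ee_pos: [483.7, -252.9, 404.2]
tcp_rot: [-1.211, -1.205, 1.205]
contact_force: [0.2, 1.0, -0.4]
gripper_width: 1.003
3.45 [ 483.66481808 -252.87462505  404.22158088] [-1.21089979 -1.20466613  1.20523394]
```

View pics/w2b.png

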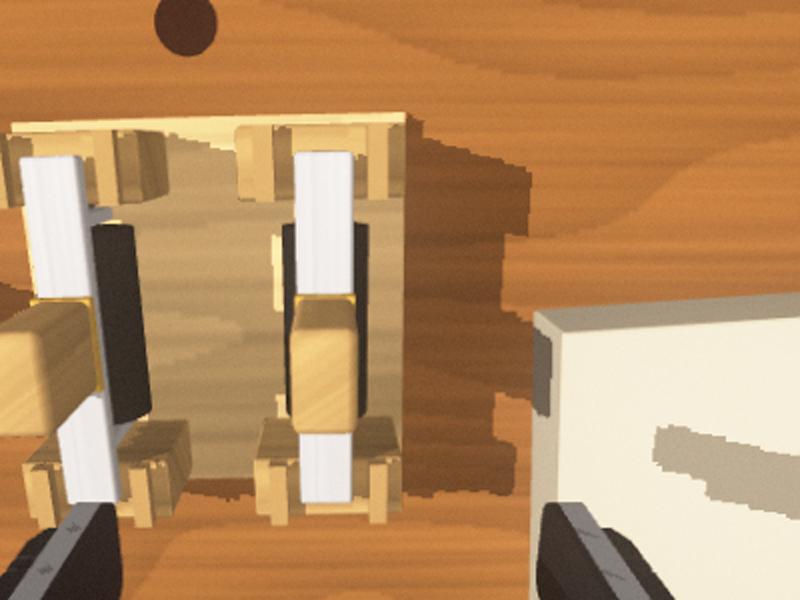

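Run:
```python
from h import *
for n,u,v,z in [('R far',322.5,136,74),('R near',323.5,310.5,74),('R grip+x edge',323,276,134),('L far',185.5,138.3,74),('L near',206.5,310.5,74),('L grip +x',171.5,276,134),
('stone TL',441,223,58),('stone left lower',441,330,58)]: print(n,np.round(whit('w2',u,v,z),1))
```

```text
R far [ 409.7 -252.9]
R near [ 563.4 -253. ]
R grip+x edge [ 504.6 -252.9]
L far [ 410.3 -362.4]
L near [ 563.1 -361. ]
L grip +x [ 504.2 -361.5]
stone TL [ 485.1 -146.9]
stone left lower [ 594.3 -136.5]
```

R roller: centre (486, -253), yaw about 0. L roller: (486.7, -361.7). I'll grasp R first, lift it and weigh it.

```bash
python3 -m inch '[[1,0,3.5,-0.25,0,0,0],[1,0,3.5,0,0,0,0],[1,0,3.5,0,0,0,0],[1,0,3,0,0,0,0],[1,0,0.7,0,0,0,0],[1,0,0,0,0,0,0],[1,0,0,0,0,0,0]]'
python3 -m inch '[[0,0,0,0,0,0,0],[0,0,0,0,0,0,0],[0,0,0,0,0,0,0],[0,0,0,0,0,0,0],[0,0,0,0,0,0,0],[0,0,0,0,0,0,0],[0,0,0,0,0,0,0],[0,0,0,0,0,0,0]]'
python3 -m inch '[[0,0,-1,0,0,0,0],[0,0,-2,0,0,0,0],[0,0,-3,0,0,0,0],[0,0,-4,0,0,0,0],[0,0,-2,0,0,0,0],[0,0,0,0,0,0,0],[0,0,0,0,0,0,0],[0,0,0,0,0,0,0]]'
python3 -c "from workcell import sense;s=sense();print(s['ee_pos'],s['contact_force'],s['ft_torque'],s['tcp_rot'])"
```

```text
t: 4.08
ee_pos: [487.9, -249.7, 264.6]
tcp_rot: [-1.211, -1.211, 1.21]
contact_force: [0.5, 0.1, 0.3]
gripper_width: 0.999
t: 4.75
ee_pos: [487.7, -250.5, 264.0]
tcp_rot: [-1.212, -1.209, 1.21]
contact_force: [-1.5, -3.5, 6.3]
gripper_width: 0.279
t: 5.42
ee_pos: [487.3, -249.7, 379.5]
tcp_rot: [-1.204, -1.207, 1.209]
contact_force: [-0.4, 0.2, -6.7]
gripper_width: 0.275
[ 487.27190774 -249.732587    379.51504424] [-0.43924351  0.20510647 -6.71685132] [ 0.0406566  -0.03167408  0.07356754] [-1.20358939 -1.20737674  1.20920971]
```

```bash
python3 -m inch '[[0,3.6,0,-2.15,0,0,0],[0,3.6,0,-2.15,0,0,0],[0,3.6,0,-2.15,0,0,0],[0,3.7,0,-2.2,0,0,0],[0,0,3,0,0,0,0],[0,0,3,0,0,0,0],[0,0,0,0,0,0,0],[0,0,0,0,0,0,0]]'
python3 -m inch '[[0,0,0.5,0,0,0,0],[0,0,0,0,0,0,0],[0,0,0,0,0,0,0],[0,0,0,0,0,0,0]]'
python3 -m inch '[[0,0,0.2,0,0,0,0],[0,0,0,0,0,0,0],[0,0,0,0,0,0,0]]'
python3 -m inch '[[0,0,0.1,0,0,0,0],[0,0,0,0,0,0,0],[0,0,0,0,0,0,0]]'
```

```text
t: 6.08
ee_pos: [572.2, -106.6, 318.5]
tcp_rot: [-1.201, -1.204, 1.212]
contact_force: [0.0, -0.2, -5.4]
gripper_width: 0.276
t: 6.42
ee_pos: [573.0, -107.2, 319.1]
tcp_rot: [-1.212, -1.21, 1.208]
contact_force: [-0.9, -0.4, -5.4]
gripper_width: 0.268
t: 6.67
ee_pos: [572.8, -106.9, 315.8]
tcp_rot: [-1.209, -1.209, 1.209]
contact_force: [0.5, -0.4, -4.7]
gripper_width: 0.276
t: 6.92
ee_pos: [572.9, -106.8, 314.6]
tcp_rot: [-1.209, -1.209, 1.209]
contact_force: [0.4, 0.1, -5.9]
gripper_width: 0.27
```

```bash
cat > feel.py <<'E'
import numpy as np
from workcell import sense,vision
P=[];F=[]
for i in range(4):
    s=sense();P.append(s['ee_pos']);F.append(s['contact_force']);
    if i<3: vision.grab_frame('wrist')
print('T%.2f'%s['t'],'pos',np.mean(P,0).round(1),'F',np.mean(F,0).round(2),'sd',np.std(F,0).round(1)[2])
E
python3 feel.py
python3 -m inch '[[0,0,0.3,0,0,0,0],[0,0,0.3,0,0,0,0],[0,0,0,0,0,0,0]]' >/dev/null; python3 feel.py
python3 -m inch '[[0,0,0.1,0,0,0,0],[0,0,0,0,0,0,0],[0,0,0,0,0,0,0]]' | grep force
python3 -m inch '[[0,0,0.1,0,0,0,0],[0,0,0,0,0,0,0],[0,0,0,0,0,0,0]]' | grep force
```

```text
T7.07 pos [ 572.9 -106.8  314.7] F [ 0.23 -0.24 -5.54] sd 0.2
T7.47 pos [ 572.8 -106.8  308.1] F [-0.24 -0.16 -5.87] sd 0.4
contact_force: [-0.0, 0.0, -5.7]
contact_force: [-0.6, 0.5, -5.5]
```

```bash
python3 -m inch '[[0,0,0.08,0,0,0,0],[0,0,0,0,0,0,0],[0,0,0,0,0,0,0]]'|egrep 'force|pos'
python3 -m inch '[[0,0,0.08,0,0,0,0],[0,0,0,0,0,0,0],[0,0,0,0,0,0,0]]' | egrep 'force|pos'
python3 feel.py
```

```text
ee_pos: [572.9, -106.8, 305.9]
contact_force: [-0.8, 0.4, -5.2]
ee_pos: [572.9, -106.9, 305.2]
contact_force: [0.0, 0.2, -6.0]
T8.62 pos [ 572.9 -106.9  305.1] F [ 0.28 -0.16 -5.89] sd 0.2
```

```bash
python3 -m inch '[[0,0,0.08,0,0,0,0],[0,0,0,0,0,0,0],[0,0,0,0,0,0,0]]'|egrep 'force|pos'
python3 -m inch '[[0,0,0.08,0,0,0,0],[0,0,0,0,0,0,0],[0,0,0,0,0,0,0]]' | egrep 'force|pos'
python3 feel.py
```

```text
ee_pos: [572.9, -106.8, 304.8]
contact_force: [-1.4, -0.1, -2.2]
ee_pos: [573.0, -106.8, 304.3]
contact_force: [-1.3, 0.4, 2.1]
T9.27 pos [ 573.  -106.8  304.2] F [-1.89  0.86  2.37] sd 0.4
```

Contact is at TCP z of about 305, with 8 N felt over the -5.6 N free baseline. I'll ease off a little and start rolling.

```bash
python3 -m inch '[[0,0,-0.03,0,0,0,0],[0,0.2,0,0,0,0,0],[0,0.3,0,0,0,0,0],[0,0.3,0,0,0,0,0],[0,0,0,0,0,0,0]]'|egrep 'force|pos'
python3 feel.py
```

```text
ee_pos: [573.0, -98.2, 304.1]
contact_force: [-1.4, 0.3, 3.0]
T9.83 pos [573.  -98.4 304. ] F [-0.86  0.59  3.16] sd 0.3
```

```bash
python3 -m inch '[[0,0,-0.05,0,0,0,0],[0,0.2,0,0,0,0,0],[0,0.3,0,0,0,0,0],[0,0.3,0,0,0,0,0],[0,0,0,0,0,0,0]]'|egrep 'force|pos'
python3 feel.py
```

```text
ee_pos: [573.0, -90.2, 304.3]
contact_force: [-0.4, 0.9, 1.7]
T10.40 pos [572.9 -90.4 304.3] F [0.17 0.82 1.54] sd 0.5
```

```bash
python3 -m inch '[[0,0,-0.05,0,0,0,0],[0,0.2,0,0,0,0,0],[0,0.3,0,0,0,0,0],[0,0.3,0,0,0,0,0],[0,0,0,0,0,0,0]]'|egrep 'force|pos'
python3 feel.py
python3 -m inch '[[0,0.2,0,0,0,0,0],[0,0.2,0,0,0,0,0],[0,0.2,0,0,0,0,0],[0,0,0,0,0,0,0]]'|egrep 'force|pos'
python3 feel.py
```

```text
ee_pos: [572.9, -82.3, 304.6]
contact_force: [1.3, 0.0, -0.5]
T10.97 pos [572.9 -82.4 304.6] F [ 1.56  0.27 -1.16] sd 0.7
ee_pos: [572.9, -76.5, 304.7]
contact_force: [0.9, 0.3, -1.7]
T11.45 pos [572.9 -76.6 304.7] F [ 0.91  0.71 -2.03] sd 0.4
```

Unloaded height (z + F/8) has stayed at 305.1–305.2 over 30 mm, so this one looks true so far. I'll continue with longer strokes.

```bash
python3 -m inch '[[0,0.3,0.02,0,0,0,0],[0,0.4,0,0,0,0,0],[0,0.4,0,0,0,0,0],[0,0.4,0,0,0,0,0],[0,0,0,0,0,0,0]]'|egrep 'force|pos'
python3 feel.py
python3 -m inch '[[0,0.3,0,0,0,0,0],[0,0.4,0,0,0,0,0],[0,0.4,0,0,0,0,0],[0,0,0,0,0,0,0]]'|egrep 'force|pos'
python3 feel.py
```

```text
ee_pos: [572.9, -60.9, 304.6]
contact_force: [0.6, 0.6, -0.8]
T12.02 pos [572.9 -61.3 304.6] F [ 0.99  0.82 -1.42] sd 0.4
ee_pos: [572.9, -50.0, 304.6]
contact_force: [-0.8, 0.5, -0.9]
T12.50 pos [572.9 -50.3 304.6] F [ 0.18  1.03 -0.71] sd 0.2
```

After 57 mm (2.8 rad) the height still hasn't changed, which says it runs true. I'll go on to complete the full turn and more.

```bash
python3 -m inch '[[0,0.4,0,0,0,0,0],[0,0.5,0,0,0,0,0],[0,0.5,0,0,0,0,0],[0,0.5,0,0,0,0,0],[0,0.5,0,0,0,0,0],[0,0.4,0,0,0,0,0],[0,0,0,0,0,0,0]]'|egrep 'force|pos'
python3 feel.py
python3 -m inch '[[0,0.4,0,0,0,0,0],[0,0.5,0,0,0,0,0],[0,0.5,0,0,0,0,0],[0,0.5,0,0,0,0,0],[0,0.5,0,0,0,0,0],[0,0.4,0,0,0,0,0],[0,0,0,0,0,0,0]]'|egrep 'force|pos'
python3 feel.py
```

```text
ee_pos: [572.9, -21.8, 304.6]
contact_force: [-0.0, -0.0, -1.7]
T13.23 pos [572.9 -22.3 304.6] F [ 0.01  0.89 -1.31] sd 0.3
ee_pos: [572.9, 6.2, 304.6]
contact_force: [-0.1, 1.0, -0.5]
T13.97 pos [572.9   5.7 304.6] F [-0.51  0.94 -1.15] sd 0.4
```

```bash
cat > sg.py <<'E'
import sys,cv2
from workcell import vision
for c in('side','scene'): cv2.imwrite(f'pics/{c}_{sys.argv[1]}.png',vision.grab_frame(c)['image'][:,:,::-1])
E
python3 sg.py r0
python3 -m inch '[[0,0.4,0,0,0,0,0],[0,0.5,0,0,0,0,0],[0,0.5,0,0,0,0,0],[0,0.5,0,0,0,0,0],[0,0.4,0,0,0,0,0],[0,0,0,0,0,0,0]]'|egrep 'force|pos'
python3 feel.py; python3 sg.py r1
python3 -m inch '[[0,0.4,0,0,0,0,0],[0,0.5,0,0,0,0,0],[0,0.5,0,0,0,0,0],[0,0.5,0,0,0,0,0],[0,0.4,0,0,0,0,0],[0,0,0,0,0,0,0]]'|egrep 'force|pos'
python3 feel.py; python3 sg.py r2
python3 - <<'E'
import cv2,numpy as np
a=[]
for i,u in((0,293),(1,285),(2,277)):
    s=cv2.imread(f'pics/side_r{i}.png')[180:300,u-75:u+75]; t=cv2.imread(f'pics/scene_r{i}.png')[190:310,290+i*10:420+i*10]
    a.append(np.vstack([cv2.resize(s,(265,212)),cv2.resize(t,(265,244))]))
cv2.imwrite('pics/m1.png',np.hstack(a))
E
```

```text
ee_pos: [572.9, 29.2, 304.6]
contact_force: [-0.7, 1.0, -1.5]
T14.72 pos [572.9  28.8 304.6] F [-0.96  1.16 -1.  ] sd 0.5
ee_pos: [572.9, 52.2, 304.6]
contact_force: [-1.8, 1.4, -0.9]
T15.47 pos [572.9  51.8 304.6] F [-1.02  0.91 -0.93] sd 0.3
```

View pics/m1.png

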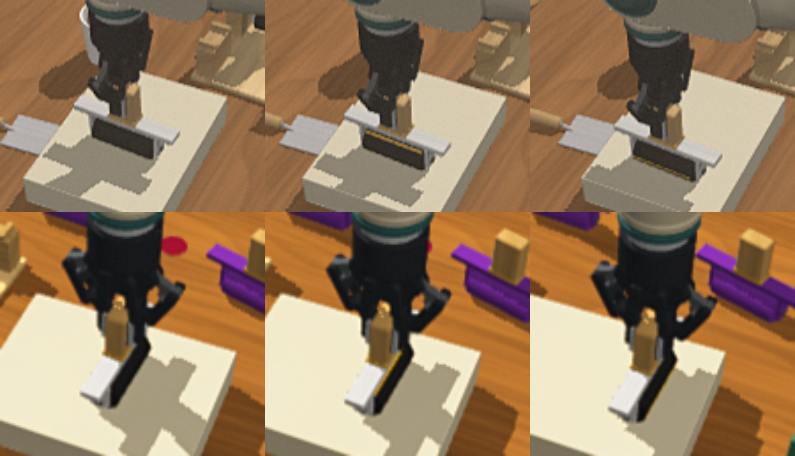

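The yellow line moves down the drum's front face between frames, so the drum is turning. One more stroke for margin, then I'll lift.

```bash
python3 -m inch '[[0,0.4,0,0,0,0,0],[0,0.5,0,0,0,0,0],[0,0.5,0,0,0,0,0],[0,0.5,0,0,0,0,0],[0,0.4,0,0,0,0,0],[0,0,0,0,0,0,0],[0,0,0,0,0,0,0],[0,0,0,0,0,0,0]]'|egrep 'force|pos'
python3 feel.py
python3 -m inch '[[0,0,-1,0,0,0,0],[0,0,-3,0,0,0,0],[0,0,-3,0,0,0,0],[0,0,-1,0,0,0,0],[0,0,0,0,0,0,0],[0,0,0,0,0,0,0],[0,0,0,0,0,0,0]]'; python3 feel.py
```

```text
ee_pos: [572.9, 74.3, 304.6]
contact_force: [-2.2, 0.4, -0.8]
T16.38 pos [572.9  74.2 304.6] F [-1.96  0.2  -1.03] sd 0.6
t: 16.97
ee_pos: [572.8, 74.1, 381.9]
tcp_rot: [-1.207, -1.206, 1.211]
contact_force: [-0.6, 0.3, -6.1]
gripper_width: 0.271
T17.12 pos [572.8  74.1 382. ] F [-0.29  0.01 -5.92] sd 0.2
```

The first roller is true (no lift over 9 rad). It goes to the green rack.

```bash
python3 -m inch '[[0,3.79,0,1.8,0,0,0],[0,3.79,0,1.8,0,0,0],[0,3.79,0,1.8,0,0,0],[0,3.78,0,1.8,0,0,0],[0,3.78,0,1.81,0,0,0],[0,0,0,0,0,4,0],[0,0,0,0,0,0,0],[0,0,0,0,0,0,0]]'; python3 feel.py
python3 -c "
from workcell import sense
from scipy.spatial.transform import Rotation as R
print(R.from_rotvec(sense()['tcp_rot']).as_matrix().round(3))"; python3 -c "from h import *;look('w3')"
```

```text
t: 17.78
ee_pos: [483.3, 262.4, 383.8]
tcp_rot: [-1.241, -1.158, 1.16]
contact_force: [-0.4, 0.0, -5.9]
gripper_width: 0.275
T17.93 pos [483.7 261.7 384. ] F [ 0.05 -0.45 -5.29] sd 0.5
[[ 0.07  -0.    -0.998]
 [ 0.998 -0.     0.07 ]
 [-0.    -1.     0.   ]]
17.9333 [483.92523514 261.24944163 384.22615155] [-1.24176923 -1.1566871   1.15769069]
```

View pics/w3.png

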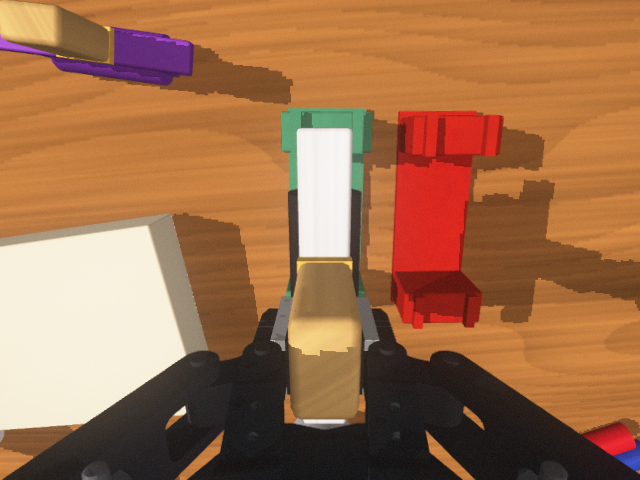

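The bar is lined up over the green seat, about 2 mm short in +y. I'll correct that and descend to just above the lips.

```bash
python3 -m inch '[[0,0.19,3,0.12,0,0,0],[0,0,3.5,0,0,0,0],[0,0,3,0,0,0,0],[0,0,0.9,0,0,0,0],[0,0,0,0,0,0,0],[0,0,0,0,0,0,0],[0,0,0,0,0,0,0],[0,0,0,0,0,0,0]]'; python3 feel.py
```

```text
t: 18.65
ee_pos: [483.0, 264.4, 283.4]
tcp_rot: [-1.243, -1.162, 1.154]
contact_force: [-0.2, 0.2, -5.9]
gripper_width: 0.276
T18.80 pos [482.7 264.4 282.7] F [-0.13  0.07 -5.85] sd 0.4
```

```bash
python3 -m inch '[[0,-0.05,0.8,0,0,0,0],[0,0,0.7,0,0,0,0],[0,0,0.2,0,0,0,0],[0,0,0,0,0,0,0],[0,0,0,0,0,0,0]]'; python3 feel.py
```

```text
t: 19.22
ee_pos: [482.3, 263.7, 264.0]
tcp_rot: [-1.242, -1.158, 1.157]
contact_force: [-1.8, -1.3, 2.3]
gripper_width: 0.271
T19.37 pos [482.3 263.7 264. ] F [-1.72 -1.57  2.63] sd 0.5
```

It rests at z = 264 with 8 N of support, as expected. I'll release, rise, and go on to roller L.

```bash
python3 -m inch '[[1,0,0,0,0,0,0],[1,0,0,0,0,0,0],[1,0,0,0,0,0,0],[1,0,0,0,0,0,0],[1,0,0,0,0,0,0],[1,0,0,0,0,0,0],[1,0,-1,0,0,0,0],[1,0,-3,0,0,0,0]]'
python3 -m inch '[[1,0,-4,0,0,0,0],[1,0,-4,0,0,0,0],[1,0,-2,0,0,-4,0],[1,0,0,0,0,0,0],[1,0,0,0,0,0,0],[1,0,0,0,0,0,0]]';python3 feel.py; python3 sg.py p1
```

```text
t: 20.03
ee_pos: [481.4, 263.4, 299.9]
tcp_rot: [-1.239, -1.15, 1.164]
contact_force: [0.2, 0.1, -0.7]
gripper_width: 1.0
t: 20.53
ee_pos: [482.1, 263.7, 402.9]
tcp_rot: [-1.209, -1.208, 1.21]
contact_force: [0.2, 0.1, -0.1]
gripper_width: 1.002
T20.68 pos [482.2 263.7 402.3] F [ 0.07 -0.11 -0.16] sd 0.5
```

```bash
python3 -m inch '[[1,-3.9,0,0,0,0,0],[1,-3.9,0,0,0,0,0],[1,-3.9,0,0,0,0,0],[1,-3.9,0,0,0,0,0],[1,-3.9,0,0,0,0,0],[1,-3.9,0,0,0,0,0],[1,-3.9,0,0,0,0,0],[1,-3.9,0,0,0,0,0]]' >/dev/null
python3 -m inch '[[1,-3.9,0,0,0,0,0],[1,-3.9,0,0,0,0,0],[1,-3.9,0,0,0,0,0],[1,-3.9,0,0,0,0,0],[1,-3.9,0,0,0,0,0],[1,-3.9,0,0,0,0,0],[1,-3.9,0,0,0,0,0],[1,-3.9,0,-0.45,0,0,0]]' >/dev/null
python3 -m inch '[[1,0,3.5,0,0,0,0],[1,0,0,0,0,0,0],[1,0,0,0,0,0,0]]'
python3 feel.py
```

```text
t: 22.37
ee_pos: [486.5, -360.2, 365.9]
tcp_rot: [-1.203, -1.207, 1.208]
contact_force: [-1.0, -0.3, -0.0]
gripper_width: 0.999
T22.52 pos [ 486.8 -359.7  368.7] F [-0.31 -0.13  0.33] sd 0.4
```

```bash
python3 -m inch '[[1,-0.2,3.5,0,0,0,0],[1,0,3.5,0,0,0,0],[1,0,2.5,0,0,0,0],[1,0,0.9,0,0,0,0],[1,0,0,0,0,0,0],[1,0,0,0,0,0,0],[1,0,0,0,0,0,0]]'
python3 -m inch '[[0,0,0,0,0,0,0],[0,0,0,0,0,0,0],[0,0,0,0,0,0,0],[0,0,0,0,0,0,0],[0,0,0,0,0,0,0],[0,0,0,0,0,0,0],[0,0,0,0,0,0,0],[0,0,0,0,0,0,0]]'; python3 feel.py
```

```text
t: 23.1
ee_pos: [487.4, -362.4, 268.0]
tcp_rot: [-1.214, -1.211, 1.21]
contact_force: [-0.3, -0.0, -0.3]
gripper_width: 1.002
t: 23.77
ee_pos: [486.8, -362.5, 265.1]
tcp_rot: [-1.21, -1.209, 1.209]
contact_force: [1.0, -2.9, 2.7]
gripper_width: 0.27
T23.92 pos [ 486.8 -362.5  265.1] F [-0.09 -1.77  3.16] sd 0.4
```

```bash
python3 -m inch '[[0,0,-1,0,0,0,0],[0,0,-3,0,0,0,0],[0,0,-4,0,0,0,0],[0,0,-4,0,0,0,0],[0,3.6,0,-1.2,0,0,0],[0,3.6,0,-1.2,0,0,0],[0,3.6,0,-1.2,0,0,0],[0,3.6,0,-1.2,0,0,0]]'
python3 -m inch '[[0,3.7,0,-1.3,0,0,0],[0,3.7,0,-1.3,0,0,0],[0,3.7,0,-1.2,0,0,0],[0,0,3,0,0,0,0],[0,0,2.5,0,0,0,0],[0,0,0,0,0,0,0],[0,0,0,0,0,0,0],[0,0,0,0,0,0,0]]'; python3 feel.py; python3 feel.py
```

```text
t: 24.58
ee_pos: [534.8, -216.5, 383.6]
tcp_rot: [-1.206, -1.208, 1.209]
contact_force: [1.3, -0.5, -5.6]
gripper_width: 0.272
t: 25.25
ee_pos: [572.8, -107.6, 330.9]
tcp_rot: [-1.21, -1.209, 1.208]
contact_force: [0.3, -0.2, -4.0]
gripper_width: 0.271
T25.40 pos [ 572.9 -107.7  331.5] F [ 0.17 -0.38 -4.13] sd 0.4
T25.55 pos [ 572.9 -107.7  331.2] F [ 0.14 -0.04 -4.88] sd 0.3
```

```bash
python3 -m inch '[[0,0,1,0,0,0,0],[0,0,1,0,0,0,0],[0,0,0,0,0,0,0],[0,0,0,0,0,0,0],[0,0,0,0,0,0,0]]' >/dev/null; python3 feel.py
python3 -m inch '[[0,0,0.1,0,0,0,0],[0,0,0,0,0,0,0],[0,0,0,0,0,0,0]]' |egrep 'pos|force'
python3 -m inch '[[0,0,0.1,0,0,0,0],[0,0,0,0,0,0,0],[0,0,0,0,0,0,0]]'  |egrep 'pos|force'
```

```text
T26.12 pos [ 572.8 -107.3  309.8] F [ 0.09  0.04 -4.45] sd 0.3
ee_pos: [572.8, -107.2, 308.7]
contact_force: [-0.7, -0.3, -5.0]
ee_pos: [572.7, -107.2, 307.5]
contact_force: [-0.3, -0.9, -4.6]
```

```bash
python3 -m inch '[[0,0,0.08,0,0,0,0],[0,0,0,0,0,0,0],[0,0,0,0,0,0,0]]' |egrep 'pos|force'
python3 -m inch '[[0,0,0.08,0,0,0,0],[0,0,0,0,0,0,0],[0,0,0,0,0,0,0]]'  |egrep 'pos|force'
```

```text
ee_pos: [572.7, -107.2, 306.7]
contact_force: [-0.1, -0.6, -4.6]
ee_pos: [572.8, -107.3, 306.1]
contact_force: [-0.2, 0.9, -4.9]
```

```bash
python3 -m inch '[[0,0,0.08,0,0,0,0],[0,0,0,0,0,0,0],[0,0,0,0,0,0,0]]' |egrep 'pos|force'
python3 -m inch '[[0,0,0.06,0,0,0,0],[0,0,0,0,0,0,0],[0,0,0,0,0,0,0]]'  |egrep 'pos|force'; python3 feel.py
```

```text
ee_pos: [572.8, -107.3, 305.7]
contact_force: [-1.4, 0.9, -0.8]
ee_pos: [572.8, -107.3, 305.3]
contact_force: [-0.8, -0.4, 2.1]
T27.77 pos [ 572.8 -107.3  305.2] F [-1.44  0.2   2.71] sd 0.7
```

```bash
python3 -m inch '[[0,0,-0.03,0,0,0,0],[0,0.2,0,0,0,0,0],[0,0.2,0,0,0,0,0],[0,0.2,0,0,0,0,0],[0,0,0,0,0,0,0]]'|egrep 'force|pos'
python3 feel.py
```

```text
ee_pos: [572.8, -100.9, 305.6]
contact_force: [-2.1, -1.7, 5.7]
T28.33 pos [ 572.8 -101.   305.5] F [-2.44 -0.87  5.55] sd 0.3
```

The second roller rises 0.7 mm over 6 mm, so it wobbles. Model: h ≈ 306.1 + 2·sin((y+107.3)/20). I'll follow it, lifting as I roll.

```bash
python3 -m inch '[[0,0,-0.05,0,0,0,0],[0,0.3,-0.03,0,0,0,0],[0,0.3,-0.03,0,0,0,0],[0,0.3,-0.02,0,0,0,0],[0,0,0,0,0,0,0]]'|egrep 'force|pos'
python3 feel.py
```

```text
ee_pos: [572.8, -91.5, 306.5]
contact_force: [-1.9, -0.2, 5.1]
T28.90 pos [572.8 -91.7 306.4] F [-1.53  0.12  4.88] sd 0.2
```

```bash
python3 -m inch '[[0,0,-0.04,0,0,0,0],[0,0.4,-0.03,0,0,0,0],[0,0.4,-0.02,0,0,0,0],[0,0.4,-0.01,0,0,0,0],[0,0,0,0,0,0,0]]'|egrep 'force|pos'
python3 feel.py
```

```text
ee_pos: [572.8, -79.4, 307.2]
contact_force: [-0.6, 0.6, 3.9]
T29.47 pos [572.8 -79.7 307.2] F [-0.65  0.79  3.79] sd 0.8
```

```bash
python3 -m inch '[[0,0,-0.02,0,0,0,0],[0,0.4,0,0,0,0,0],[0,0.4,0,0,0,0,0],[0,0.4,0,0,0,0,0],[0,0,0,0,0,0,0]]'|egrep 'force|pos'
python3 feel.py
```

```text
ee_pos: [572.8, -67.4, 307.3]
contact_force: [-1.2, 1.0, 2.2]
T30.03 pos [572.8 -67.7 307.4] F [-0.86  0.98  3.  ] sd 0.6
```

Refit: h = 306.4 + 2·cos((y+72)/20). I'll follow it down with longer strokes.

```bash
python3 -m inch '[[0,0.4,0,0,0,0,0],[0,0.4,0.01,0,0,0,0],[0,0.4,0.03,0,0,0,0],[0,0.4,0.03,0,0,0,0],[0,0,0,0,0,0,0]]'|egrep 'force|pos'
python3 feel.py
```

```text
ee_pos: [572.7, -51.3, 306.6]
contact_force: [-0.6, 1.4, 1.8]
T30.60 pos [572.7 -51.7 306.6] F [-0.85  1.21  2.09] sd 0.3
```

```bash
python3 -m inch '[[0,0.4,0.03,0,0,0,0],[0,0.4,0.04,0,0,0,0],[0,0.4,0.04,0,0,0,0],[0,0.4,0.04,0,0,0,0],[0,0.4,0.03,0,0,0,0],[0,0,0,0,0,0,0]]'|egrep 'force|pos'
python3 feel.py
```

```text
ee_pos: [572.7, -31.3, 304.7]
contact_force: [-1.5, 1.4, 2.1]
T31.25 pos [572.7 -31.7 304.8] F [-2.11  1.35  1.84] sd 0.5
```

```bash
python3 -m inch '[[0,0.4,0.03,0,0,0,0],[0,0.4,0.03,0,0,0,0],[0,0.4,0.02,0,0,0,0],[0,0.4,0.02,0,0,0,0],[0,0.4,0.01,0,0,0,0],[0,0.4,0,0,0,0,0],[0,0,0,0,0,0,0]]'|egrep 'force|pos'
python3 feel.py
```

```text
ee_pos: [572.7, -7.4, 303.7]
contact_force: [-2.6, 1.1, 1.4]
T31.98 pos [572.7  -7.7 303.7] F [-2.49  0.8   0.67] sd 0.5
```

```bash
python3 -m inch '[[0,0.4,-0.01,0,0,0,0],[0,0.4,-0.01,0,0,0,0],[0,0.4,-0.02,0,0,0,0],[0,0.4,-0.03,0,0,0,0],[0,0.4,-0.03,0,0,0,0],[0,0.4,-0.03,0,0,0,0],[0,0,0,0,0,0,0]]'|egrep 'force|pos'
python3 feel.py
```

```text
ee_pos: [572.7, 16.7, 305.3]
contact_force: [-3.6, 1.1, 1.3]
T32.72 pos [572.7  16.3 305.2] F [-3.97  0.46  1.69] sd 0.5
```

```bash
python3 -m inch '[[0,0.4,-0.04,0,0,0,0],[0,0.4,-0.04,0,0,0,0],[0,0.4,-0.04,0,0,0,0],[0,0.4,-0.04,0,0,0,0],[0,0.4,-0.03,0,0,0,0],[0,0,0,0,0,0,0]]'|egrep 'force|pos'
python3 feel.py
```

```text
ee_pos: [572.7, 36.7, 307.0]
contact_force: [-3.6, 0.5, 2.0]
T33.37 pos [572.7  36.3 307. ] F [-3.96  0.39  1.52] sd 0.5
```

```bash
python3 -m inch '[[0,0.4,-0.03,0,0,0,0],[0,0.4,-0.02,0,0,0,0],[0,0.4,-0.01,0,0,0,0],[0,0.4,0,0,0,0,0],[0,0.4,0,0,0,0,0],[0,0.4,0.01,0,0,0,0],[0,0,0,0,0,0,0]]'|egrep 'force|pos'
python3 feel.py; python3 sg.py r9
```

```text
ee_pos: [572.7, 60.7, 307.6]
contact_force: [-3.8, 0.2, 0.7]
T34.10 pos [572.7  60.3 307.5] F [-3.85  0.7   0.83] sd 0.1
```

```bash
python3 -m inch '[[0,0.4,0.02,0,0,0,0],[0,0.4,0.02,0,0,0,0],[0,0.4,0.03,0,0,0,0],[0,0,0,0,0,0,0],[0,0,0,0,0,0,0],[0,0,0,0,0,0,0]]'|egrep 'force|pos'
python3 feel.py
python3 -m inch '[[0,0,-1,0,0,0,0],[0,0,-3,0,0,0,0],[0,0,-3,0,0,0,0],[0,0,-1,0,0,0,0],[0,0,0,0,0,0,0],[0,0,0,0,0,0,0],[0,0,0,0,0,0,0]]'; python3 feel.py
```

```text
ee_pos: [572.7, 72.0, 306.9]
contact_force: [-3.7, 1.0, 1.6]
T34.85 pos [572.8  71.9 306.9] F [-3.88  0.91  1.46] sd 0.2
t: 35.43
ee_pos: [572.7, 71.6, 384.1]
tcp_rot: [-1.207, -1.206, 1.211]
contact_force: [0.8, 0.7, -5.4]
gripper_width: 0.272
T35.58 pos [572.7  71.7 384.3] F [-0.09  0.1  -4.89] sd 0.5
```

```bash
python3 -m inch '[[0,2.9,-2.4,1.1,0,0,0],[0,2.9,-2.4,1.1,0,0,0],[0,2.9,-2.4,1.1,0,0,0],[0,4,0,1,0,0,0],[0,4,0,1,0,0,0],[0,4,0,1,0,0,0],[0,4,0,1,0,0,0],[0,4,0,0.8,0,0,0]]'
python3 -m inch '[[0,0.8,0,0,0,3.5,0],[0,0,3,0,0,0,0],[0,0,3,0,0,0,0],[0,0,0,0,0,0,0],[0,0,0,0,0,0,0],[0,0,0,0,0,0,0]]'; python3 feel.py;  python3 -c "
from h import *;look('w4')
a=np.hstack([cv2.imread('pics/w4.png')[60:360,180:580],cv2.imread('pics/side_p1.png')[280:480,150:350].repeat(2,0).repeat(2,1)[50:350]])
cv2.imwrite('pics/m2.png',a)"
```

```text
t: 36.25
ee_pos: [490.8, 360.7, 457.9]
tcp_rot: [-1.209, -1.208, 1.21]
contact_force: [0.6, 0.7, -4.4]
gripper_width: 0.272
t: 36.75
ee_pos: [492.0, 366.6, 400.4]
tcp_rot: [-1.238, -1.165, 1.162]
contact_force: [-0.1, -1.0, -5.3]
gripper_width: 0.269
T36.90 pos [492.  366.6 401.2] F [ 0.08 -0.41 -4.71] sd 0.8
36.9 [491.97461094 366.55820505 401.44754224] [-1.23846768 -1.1673693   1.16044505]
```

View pics/m2.png

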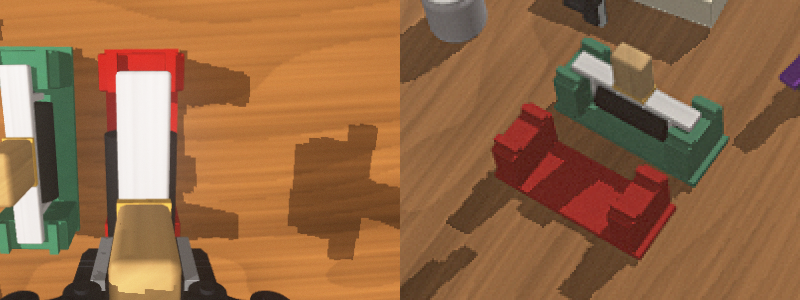

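The true roller hangs properly in green, and the second is centred over red. Descending.

```bash
python3 -m inch '[[0,0,3.5,0.1,0,0,0],[0,0,3.5,0,0,0,0],[0,0,3.5,0,0,0,0],[0,0,0.9,0,0,0,0],[0,0,0,0,0,0,0],[0,0,0,0,0,0,0],[0,0,0,0,0,0,0],[0,0,0,0,0,0,0]]'; python3 feel.py
```

```text
t: 37.62
ee_pos: [491.3, 367.2, 288.3]
tcp_rot: [-1.239, -1.169, 1.16]
contact_force: [0.4, -0.4, -5.1]
gripper_width: 0.273
T37.77 pos [491.1 367.1 287.4] F [ 0.17  0.04 -4.29] sd 0.6
```

```bash
python3 -m inch '[[0,0,0.9,0,0,0,0],[0,0,0.8,0,0,0,0],[0,0,0.4,0,0,0,0],[0,0,0,0,0,0,0],[0,0,0,0,0,0,0]]'; python3 feel.py
```

```text
t: 38.18
ee_pos: [490.7, 366.7, 265.0]
tcp_rot: [-1.238, -1.164, 1.164]
contact_force: [-5.6, -3.8, 6.5]
gripper_width: 0.274
T38.33 pos [490.7 366.7 265. ] F [-5.02 -3.82  6.91] sd 0.6
```

It's seated at z = 265 (expected 265.1) with about 11 N of support. Releasing and retreating.

```bash
python3 -m inch '[[1,0,0,0,0,0,0],[1,0,0,0,0,0,0],[1,0,0,0,0,0,0],[1,0,0,0,0,0,0],[1,0,0,0,0,0,0],[1,0,0,0,0,0,0],[1,0,-1,0,0,0,0],[1,0,-3,0,0,0,0]]'
python3 -m inch '[[1,0,-4,0,0,0,0],[1,0,-4,0,0,0,0],[1,-4,-2,0,0,0,0],[1,-4,0,0,0,0,0],[1,-4,0,0,0,0,0],[1,-4,0,0,0,0,0],[1,-2,0,0,0,0,0],[1,0,0,0,0,0,0]]';python3 feel.py; python3 sg.py e; python3 -c "
from h import *;look('w5')
a=np.hstack([cv2.imread('pics/w5.png')[60:360,220:620],cv2.imread('pics/side_e.png')[280:480,150:350].repeat(2,0).repeat(2,1)[50:350]])
cv2.imwrite('pics/m3.png',np.vstack([a,np.hstack([cv2.imread('pics/scene_e.png')[200:440,150:550],cv2.imread('pics/scene0.png')[200:440,150:550]])]))"
```

```text
t: 39.0
ee_pos: [490.1, 366.3, 299.5]
tcp_rot: [-1.236, -1.156, 1.172]
contact_force: [0.3, 0.5, -0.5]
gripper_width: 1.002
t: 39.67
ee_pos: [479.7, 186.5, 403.9]
tcp_rot: [-1.241, -1.162, 1.16]
contact_force: [-0.0, 1.6, -0.5]
gripper_width: 0.997
T39.82 pos [479.8 188.6 403.6] F [ 0.65  0.77 -0.15] sd 0.4
39.9167 [479.90832946 190.78359821 402.65637508] [-1.23680689 -1.16530485  1.16468309]
```

View pics/m3.png

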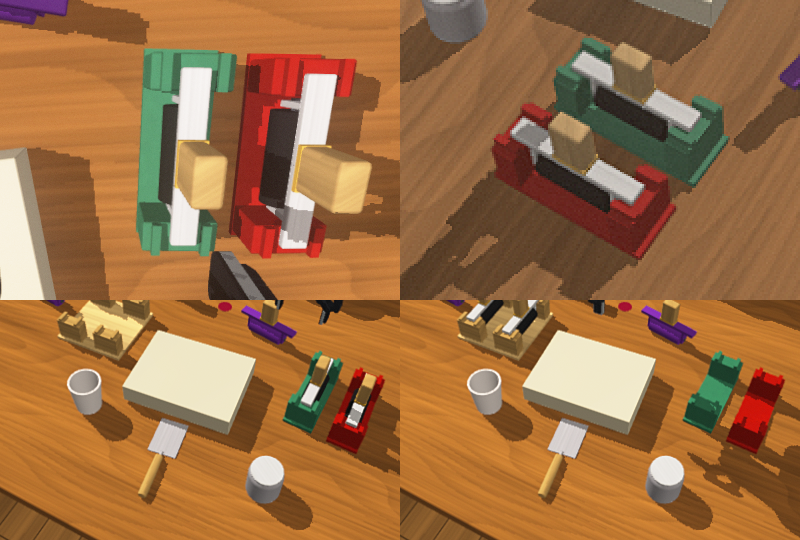

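Both rollers hang upright between the lips on both rails, and the tin, knife and cup haven't moved. Handing in.

```bash
python3 -m inch '[[1,0,0,0,0,0,0],[1,0,0,0,0,0,0]]'; python3 -c "from workcell import job;print(job.sign_off())"
```

```text
t: 40.13
ee_pos: [479.9, 190.6, 402.3]
tcp_rot: [-1.237, -1.165, 1.165]
contact_force: [1.4, -0.2, -0.3]
gripper_width: 1.001
the job is handed in; nothing more can be done
None
```

Both rollers are tested and hung: the true one in the green rack and the wobbly one in the red. I handed the job in at about 40 s of the 72 s allowed; it reports no verdict.

- **True roller (bay nearer the stone):** I rolled it 181 mm (about 9 rad) with 3.5–9 N of contact. Its height stayed within about 0.2 mm. The yellow line on the drum confirmed it was turning.
- **Wobbly roller (far bay):** I rolled it 179 mm (about 9 rad) with 5–10 N at every stop. It rose and fell about 4 mm once per turn.
- **Last checks:** The final pictures show both cross-bars on their rails between the lips and the grips upright. The gripper is clear, and the tin, knife and cup are where they started. The gripper was within about 1 mm of each rack's measured centre when it let go.

No check failed. Force was read only at the end of each stroke, so I did not see the peaks between readings. The first fixed-camera positions differed by up to about 10 mm, more at one stone corner, so I used closer wrist-camera measurements for the rollers and racks.

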